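Tighten a heat-sink plate in cross order

TASK

Tighten the four thumb nuts that hold the grey heat-sink plate in the open power supply, about half a turn clockwise each: turn each one until you feel it bite and then just a touch more, without overtightening it. Go in cross order, so that the second nut is the one diagonally opposite the first, and the plate goes down evenly. Leave the multimeter, the screwdriver and the parts tray where they are.

Things in the scene. Friction and masses are not known exactly. Their poses are not given: they have to be found in the camera images.
- psu: open power supply case, a dark steel tray fixed to the bench, walls 34 mm high; origin on the bench under the middle of the heat-sink plate, x away from the robot when unturned, y left, z up. It spans x -95 to 95 and y -95 to 175 mm; its board parts at y above 100 mm are up to 36 mm high. The nuts stand at x, y = +-55 mm
- plate_mid (a point): middle of the upper face of the loose grey-anodised aluminium plate (150 x 150 x 6 mm, standing on springy pads, upper face 36 mm above the bench at the start); a finned block 44 x 44 mm stands on its middle, 22 mm high. z is the plate's normal
- nut_a (a point): centre (half-way up) of the grip bar of the brass T-shaped thumb nut at the far left corner of the plate, diagonal to nut_c. x along the bar, y across it, z up. Tightens clockwise from above. As with all four, its bar is 40 mm long, 10 thick, 22 tall, on a 9 mm shank over a flange 22 mm wide, 4 thick; the bar spans 20 to 42 mm above the plate. It stays where it is left
- nut_b (a point): centre (half-way up) of the grip bar of the brass T-shaped thumb nut at the far right corner of the plate, diagonal to nut_d. x along the bar, y across it, z up. Tightens clockwise from above. As with all four, it first spins almost freely (0.03 N m) for 1.9 to 2.9 rad, unlike for each nut and not visible, then meets the plate and bites: resistance to turning jumps to about 0.25 N m
- nut_c (a point): centre (half-way up) of the grip bar of the brass T-shaped thumb nut at the near right corner of the plate, diagonal to nut_a. x along the bar, y across it, z up. Tightens clockwise from above. As with all four, past the bite it screws down 4 mm per rad, drawing the fingers down: a stiff level hand feels some 5 N more downward pull per 0.14 rad. Snug is about 0.3 rad past the bite (0.15 to 0.5); more crushes the pad
- nut_d (a point): centre (half-way up) of the grip bar of the brass T-shaped thumb nut at the near left corner of the plate, diagonal to nut_b. x along the bar, y across it, z up. Tightens clockwise from above. As with all four, finger pads closed flat along the bar with 25 to 30 N turn it without slipping
- meter: yellow hand multimeter lying on the bench, 75 x 150 x 38 mm, bystander; origin under its middle, y along its length
- driver_grip (a point): screwdriver lying on the bench, 170 mm long, bystander; middle of its handle, x towards the tip
- tray: small open grey parts tray, 90 x 120 x 25 mm, bystander; origin under its middle
Things that resemble listed ones, but are neither listed nor needed, are in the scene too. Of the things like the part that bears plate_mid, leave any that is orange or pink; of the rest the smaller one is meant.

How it is judged (in metres and radians):
On the way, in this order (a step that is already met when the one before it is completed fails the run):
1. one diagonal pair of nuts is snug while the other two are still loose (((z of each of nut_a, nut_c in the frame of psu below 0.0666 m and z of each of nut_b, nut_d in the frame of psu above 0.0666 m) or (z of each of nut_b, nut_d in the frame of psu below 0.0666 m and z of each of nut_a, nut_c in the frame of psu above 0.0666 m))), for 0.2 s.
2. all four nuts are snug (z of each of nut_a, nut_b, nut_c, nut_d in the frame of psu below 0.0666 m), for 0.2 s.
At the end, for the whole second after the job is handed in: All four nuts have bitten and pulled down by 0.5 to 2.2 mm (0.125 to 0.55 rad past the bite), and the plate lies still, pressed down (middle under 35.8 mm above the bench) and level within 0.025 rad (all of step 2 and z of each of nut_a, nut_b, nut_c, nut_d in the frame of psu above 0.0649 m and angle between plate_mid's own z axis and vertical below 0.025 rad and z of plate_mid in the frame of psu below 0.0358 m and linear speed of plate below 0.01 m/s); the robot touches nothing.
It fails at once if a nut is overtightened (pulled down more than 2.2 mm, 0.55 rad past its bite) (z of any of nut_a, nut_b, nut_c, nut_d in the frame of psu below 0.0649 m).
It fails at once if two neighbouring nuts are snug while the other two are both still loose (not in cross order) ((z of each of nut_a, nut_b in the frame of psu below 0.0666 m and z of each of nut_c, nut_d in the frame of psu above 0.0666 m) or (z of each of nut_b, nut_c in the frame of psu below 0.0666 m and z of each of nut_d, nut_a in the frame of psu above 0.0666 m) or (z of each of nut_c, nut_d in the frame of psu below 0.0666 m and z of each of nut_a, nut_b in the frame of psu above 0.0666 m) or (z of each of nut_d, nut_a in the frame of psu below 0.0666 m and z of each of nut_b, nut_c in the frame of psu above 0.0666 m)).
It fails at once if the multimeter, screwdriver or tray is moved more than 20 mm (distance of any of meter, driver_grip, tray from where it was at the start of the episode above 0.02 m).
It also fails if it takes over 72 s, if anything falls off the work surface, if the arm or the gripper's body presses on something with over 40 N, if the wrist force passes 120 N, or if a joint passes its speed limit or range.

ROBOT

A 7-joint arm with a two-finger parallel gripper is mounted at the origin on the work surface. World frame = base frame: x ahead of the robot, y to its left, z up, the work surface at z = 0. Lengths are in m, angles in degrees, forces in N, time in s.
With the tool pointing down it reaches from about 0.425 to 0.875 m from the base axis. Payload 4.7 kg.
Tool frame: the origin (TCP) lies at the very end of the fingers, on their centre line; the grasp point (between the pads) lies 19 mm behind it (env.grasp_offset is the distance from the TCP to the grasp point, in m); z points along the fingers, y is the line along which they close (so a half turn about z gives the same grasp; the last joint's range is limited). The gripper opens to 87 mm and grips with 3 to 60 N. Pads are 19 mm wide; open, the fingers measure 117 mm over their backs; the gripper's body (75 mm by 190 mm) begins 51 mm behind the grasp point.
Start: joints at [68.13, 18.392, -4.016, 83.108, 1.295, 78.541, -3.26], TCP at [0.251, -0.6, 0.223] pointing down, gripper open.
Joint ranges: [-163.93, 163.93], [-17.29, 119.83], [-79.2, 71.16], [3.27, 140.29], [-89.18, 269.18], [5.43, 117.66], [-154.24, 154.24]. Speed limits (degrees/s): [147.25, 147.25, 180, 180, 180, 180, 180].

INTERFACE

Orientations are given as [roll, pitch, yaw] about the fixed x, y, z axes, in that order (R = Rz(yaw) Ry(pitch) Rx(roll)).
In Python, from cell import env gives the robot as it stands. The module is installed in compiled form; this text tells all that it offers.
- The arm moves only by the tool drive_tool, never from a script. Its argument "moves" is one flat list of numbers, 5 for each row, row after row: the shift along the tool's x, y, z in units of 40 mm (1.0 is 40 mm), then the turn about the tool's z in units of 10 degrees (1.0 is 10 degrees), then the finger opening in mm, from 0 to 87. A call has 1 to 5 rows; each row is the pose to reach, as a shift and turn from the pose commanded when the call began, along the tool's axes at that moment; what a row does not reach only later rows make up. A row lasts 1/8 s, in which the tool goes at most 62.5 mm and 10.7 degrees, less where a joint would pass 70% of its speed; a pose out of reach is approached as far as the arm can. A call with a gripper value outside its range is refused whole. The fingers move at their own pace and stop on an object; "squeeze" is the grip in N (left out, the last holds). Time passes only in rows, so rows that repeat a pose let the fingers close. It gives the time, the measured TCP pose, the force, the opening and the grip force at its end, in the units of the state.
- env.get_obs(): the state, without advancing time (a new reading comes with each control period).
- env.read_camera(name): name is "side" or "top" or "wrist"; returns (picture, depth): 420x560x3 uint8, red, green, blue; 420x560 float32, m along the optical axis (not along the pixel's ray), 0 where there is no reading.
- env.camera_model(name): a dict with "K" (3x3 intrinsics, pixels), "rvec" (rotation vector, rad) and "tvec" (3), from world to camera coordinates, as OpenCV has them; the wrist camera has in their place "tool_from_camera" (4x4, takes a point from camera to tool coordinates, whose origin is the TCP and whose axes are the flange's). Camera axes: x right, y down, z forward; pixel columns grow to the right and rows downward; lengths in m; the calibration is good to about 2 mm. A picture is of the moment at which its call begins: read the wrist's pose just before it. camera_model takes no time and is no camera call.
- env.sign_off(): hands the job in; it is judged then, once.
The state is a dict: "time_s": time; "qpos": joint angles; "joint_velocities": joint speeds; "effort": joint torques, N m; "tool_pos": TCP position; "tool_rot": TCP orientation; "force": force on the tool from outside, world axes, zero at the start; "wrist_torque": the same for the moment, N m; "grip_width": finger opening in m; "grasp_force": force on a finger pad.
Only numpy, scipy, OpenCV 4.12 (cv2) and the standard library are available. Lean on these libraries where they do the work, as an engineer would, in place of code of your own. Each camera call takes 0.05 s, during which the arm holds its last target. There are 200 camera calls.

## Working session

There is one attempt and no reset: what is moved stays moved. The work goes in short steps, Python scripts to look and compute and a tool call to move; the robot and the scene stay as the last step left them, time stands still between calls to the robot, and variables do not carry over. Pictures are saved under pics/ and viewed, at most 10 in all, crops included, and the job is handed in when it is done.

Besides the shell and the picture viewer there is one more tool, called after ">>>" as name(argument=value, ...), one argument or row to a line, values as JSON. drive_tool: Moves the arm, as the interface text tells. Its arguments: {"type":"object","properties":{"moves":{"type":"array","items":{"type":"number"}},"squeeze":{"type":"number"}},"required":["moves"]}

```bash
mkdir -p pics; cat > h.py <<'E'
import numpy as np, cv2
from cell import env
from scipy.spatial.transform import Rotation as R
def T():
    o=env.get_obs(); M=np.eye(4); r=np.array(o['tool_rot'],float)
    M[:3,:3]=R.from_euler('xyz',r,degrees=True).as_matrix(); M[:3,3]=o['tool_pos']; return M
def cam(n):
    t=T(); im,d=env.read_camera(n); m=env.camera_model(n); K=np.array(m['K'])
    if n=='wrist': W=t@np.array(m['tool_from_camera'])
    else:
        E=np.eye(4);E[:3,:3]=R.from_rotvec(np.ravel(m['rvec'])).as_matrix();E[:3,3]=np.ravel(m['tvec']);W=np.linalg.inv(E)
    return im,d,K,W
def pts(d,K,W):
    v,u=np.mgrid[:d.shape[0],:d.shape[1]]
    P=np.stack([(u-K[0,2])/K[0,0]*d,(v-K[1,2])/K[1,1]*d,d],-1)
    return P@W[:3,:3].T+W[:3,3]
def save(n,im): cv2.imwrite('pics/'+n,cv2.cvtColor(im,cv2.COLOR_RGB2BGR))
E
python3 - <<'E'
from h import *
print(env.get_obs())
for n in('top','side'):
    im,d,K,W=cam(n); save(n+'1.png',im); np.savez(n+'1.npz',im=im,d=d,K=K,W=W); print(n,W.round(3).tolist())
E
```

```text
{'time_s': 0.0, 'qpos': array([68.1310889 , 18.43924869, -4.01469227, 83.17510737,  1.29627205,
       78.54020377, -3.25886438]), 'joint_velocities': array([ 0.07765193, -0.04306251,  0.02764231, -0.02429428,  0.13862463,
       -0.05885792,  0.10821704]), 'effort': array([ 3.55221414e-05, -4.91278875e+01, -4.03852919e-01, -3.12528098e+01,
       -6.38312730e-02,  4.37935092e-02,  1.87374853e-04]), 'tool_pos': array([ 0.25032022, -0.59926834,  0.22145746]), 'tool_rot': array([-1.79890750e+02,  7.24562632e-03,  2.26792654e+01]), 'force': array([-0.36404196, -0.59437763, -0.69783251]), 'wrist_torque': array([-0.00895477, -0.01584207,  0.01739349]), 'grasp_force': 0.0, 'grip_width': 0.0865925306994192}
top [[0.025, -0.996, 0.083, 0.401], [-1.0, -0.026, -0.006, -0.097], [0.008, -0.083, -0.997, 1.435], [0.0, 0.0, 0.0, 1.0]]
side [[-0.995, -0.067, 0.079, 0.417], [-0.102, 0.496, -0.862, 0.982], [0.019, -0.866, -0.5, 0.704], [0.0, 0.0, 0.0, 1.0]]
```

View pics/top1.png

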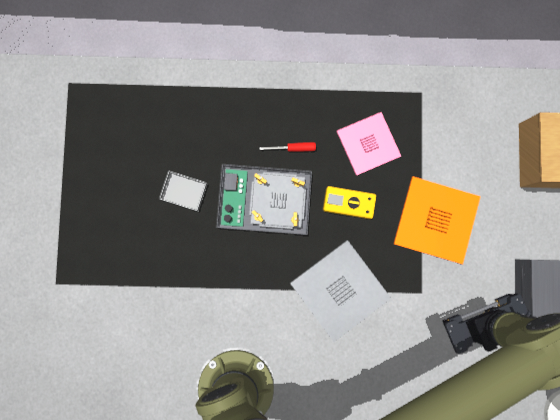

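View pics/side1.png

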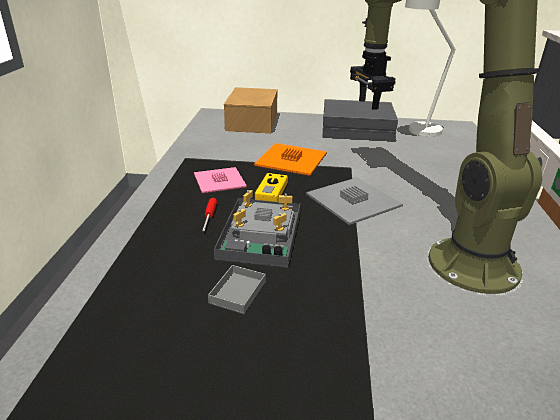

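The top view shows the PSU tray around pixel (265,200). Its brass nuts are at about (262,179), (298,181), (258,216) and (296,219). The meter is to the right at (350,202), the tray to the left at (184,190), and the screwdriver beyond at (290,147). The larger grey, pink and orange plates are decoys. The side view agrees.

```bash
cat > nuts.py <<'E'
from h import *
def nuts(n,save_as=None,z=(0.05,0.09)):
    im,d,K,W=cam(n); P=pts(d,K,W); 
    if save_as: save(save_as,im)
    hsv=cv2.cvtColor(im,cv2.COLOR_RGB2HSV)
    m=((hsv[...,0]>13)&(hsv[...,0]<32)&(hsv[...,1]>90)&(d>0)&(P[...,2]>z[0])&(P[...,2]<z[1])).astype(np.uint8)
    N,l,s,c=cv2.connectedComponentsWithStats(m)
    out=[]
    for i in range(1,N):
        if s[i,4]<15: continue
        Q=P[l==i]; zt=np.percentile(Q[:,2],90); Qt=Q[Q[:,2]>zt-0.006]
        (cx,cy),(w,h),a=cv2.minAreaRect((Qt[:,:2]*1000).astype(np.float32))
        e,V=np.linalg.eigh(np.cov(Qt[:,:2].T)); ang=np.degrees(np.arctan2(V[1,1],V[0,1]))%180
        out.append((cx/1000,cy/1000))
        print(c[i].round(1),s[i,4],'xy',round(cx,1),round(cy,1),'size',round(w),round(h),'ang',round(ang,1),'ztop',(zt*1000).round(1))
    return im,d,K,W,P
E
python3 - <<'E'
from nuts import *
nuts('top'); nuts('side')
E
```

```text
[532.7 154.6] 549 xy 704.0 -856.4 size 209 67 ang 4.8 ztop 85.8
[260.  178.6] 47 xy 612.5 -57.5 size 38 10 ang 56.0 ztop 80.8
[297.9 181.6] 51 xy 606.7 -167.0 size 38 10 ang 71.0 ztop 81.3
[257.3 216.3] 39 xy 502.1 -51.9 size 36 8 ang 45.0 ztop 82.7
[295.1 219.2] 39 xy 497.9 -162.6 size 38 9 ang 1.0 ztop 80.6
[250.3 115.7] 474 xy 669.1 -908.0 size 295 147 ang 23.8 ztop 85.5
[247.6 195.9] 85 xy 609.9 -165.4 size 44 11 ang 66.0 ztop 78.6
[285.2 199.1] 109 xy 499.6 -158.0 size 38 14 ang 4.1 ztop 78.1
[239.1 215. ] 105 xy 614.9 -55.4 size 39 12 ang 54.0 ztop 77.7
[279. 219.] 112 xy 507.2 -50.4 size 41 12 ang 44.1 ztop 79.0
[457.9 253.2] 16 xy 60.4 30.9 size 6 15 ang 110.3 ztop 61.5
```

>>> drive_tool(
  moves=[1.1,-0.8,-0.5,-1,87,2.2,-1.6,-1,-2,87,3.3,-2.4,-1.5,-3,87,4.4,-3.2,-2,-4,87,5.5,-4,-2.5,-5,87],
)

```text
time_s: 0.82
tool_pos: [0.3926, -0.3656, 0.3232]
tool_rot: [180.0, 0.0, 73.0]
force: [0.7, -0.7, -0.7]
grip_width: 0.0871
grasp_force: 0.0
```

```bash
python3 - <<'E'
from h import *
o=env.get_obs(); print({k:np.round(o[k],3) for k in('time_s','tool_pos','tool_rot','qpos')})
print(np.round(env.camera_model('wrist')['tool_from_camera'],3), env.camera_model('wrist')['K'], env.grasp_offset)
t=T(); c=np.array([.555,-.11,.32])
print('to go units',(t[:3,:3].T@(c-t[:3,3])/.04).round(2))
E
```

```text
{'time_s': np.float64(0.825), 'tool_pos': array([ 0.393, -0.366,  0.323]), 'tool_rot': array([1.79989e+02, 2.10000e-02, 7.30050e+01]), 'qpos': array([ 57.325,   3.547, -18.069,  89.345,   1.116,  87.265,  22.241])}
[[-0.    -0.959 -0.283  0.078]
 [ 1.    -0.    -0.001  0.   ]
 [ 0.001 -0.283  0.959 -0.162]
 [ 0.     0.     0.     1.   ]] [[292.09380286   0.         277.34787366]
 [  0.         292.09380286 209.33186586]
 [  0.           0.           1.        ]] 0.0187
to go units [7.3  2.02 0.08]
```

>>> drive_tool(
  moves=[1.4,0.4,0,-1,87,2.8,0.8,0,-2,87,4.2,1.2,0,-3,87,5.6,1.6,0,-4,87,7,2,0,-5,87],
)

```text
time_s: 1.45
tool_pos: [0.5523, -0.1223, 0.3226]
tool_rot: [-180.0, 0.0, 123.0]
force: [0.7, -0.2, -0.5]
grip_width: 0.0872
grasp_force: 0.0
```

```bash
python3 - <<'E'
from nuts import *
o=env.get_obs(); print({k:np.round(o[k],3) for k in('time_s','tool_pos','tool_rot','qpos')})
nuts('wrist','w1.png')
nuts('wrist')
E
```

```text
{'time_s': np.float64(1.45), 'tool_pos': array([ 0.552, -0.122,  0.323]), 'tool_rot': array([-1.79999e+02,  4.00000e-02,  1.22983e+02]), 'qpos': array([ 40.158,   8.621, -34.214,  85.074,   4.871,  87.763,  39.04 ])}
[276.7 117.2] 185 xy 505.2 -51.1 size 39 10 ang 45.6 ztop 78.6
[340.  163.8] 208 xy 614.3 -56.3 size 39 9 ang 56.0 ztop 78.3
[232.2 181. ] 228 xy 499.2 -160.2 size 39 9 ang 2.5 ztop 78.4
[293.2 223.4] 224 xy 608.7 -166.1 size 39 9 ang 68.8 ztop 78.3
[270. 123.] 181 xy 504.7 -51.6 size 39 10 ang 44.9 ztop 78.5
[332.1 170.5] 219 xy 614.1 -56.9 size 39 9 ang 56.3 ztop 78.3
[225.  185.5] 237 xy 498.8 -160.5 size 39 9 ang 2.4 ztop 78.4
[284.9 228.6] 221 xy 608.2 -166.4 size 39 10 ang 69.5 ztop 78.1
```

View pics/w1.png

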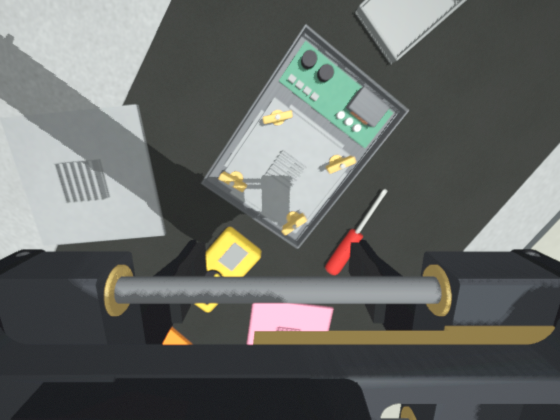

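The wrist view shows all four nuts on the plate at pixels d (277,117), a (340,164), c (232,181) and b (293,223), with nothing blocking them. I'm going to nut d first.

>>> drive_tool(
  moves=[0.5,0,0.9,-1,87,1.0,0,1.8,-2,70,1.5,0,2.7,-3,50,1.9,0,3.6,-4,40,2.1,0,4.4,-5,40],
  squeeze=28,
)

```text
time_s: 2.17
tool_pos: [0.5053, -0.0528, 0.1453]
tool_rot: [-180.0, -0.0, 173.0]
force: [0.5, 0.6, 0.7]
grip_width: 0.0545
grasp_force: 0.0
```

>>> drive_tool(
  moves=[0,0,0,-1,40,0,0,0,-2,40,0,0,0,-3,40,0,0,0,-4,40,0,0,0,-5.2,40],
)

```text
time_s: 2.8
tool_pos: [0.506, -0.0537, 0.1464]
tool_rot: [-180.0, -0.0, -136.3]
force: [0.7, 0.3, -0.1]
grip_width: 0.0401
grasp_force: 0.0
```

```bash
cat > go.py <<'E'
from nuts import *
def go(x,y,bar,z=0.049):
    o=env.get_obs(); t=T(); yaw=o['tool_rot'][2]
    print({k:np.round(o[k],4).tolist() for k in('time_s','tool_pos','tool_rot','qpos','grip_width')})
    print('units',(t[:3,:3].T@(np.array([x,y,z])-t[:3,3])/.04).round(3),'turn', ((yaw-bar+90)%180-90).round(2)/10)
E
python3 - <<'E'
from go import *
env.read_camera('wrist')
nuts('wrist')
go(.5047,-.0515,45)
E
```

```text
[186.3 120.7] 876 xy 498.7 -160.6 size 39 10 ang 2.2 ztop 78.3
[100. 211.] 1147 xy 608.7 -166.5 size 40 11 ang 68.4 ztop 77.9
[280.6 216.6] 476 xy 504.2 -51.8 size 38 9 ang 45.1 ztop 78.4
{'time_s': 2.9, 'tool_pos': [0.506, -0.0537, 0.1464], 'tool_rot': [179.9987, -0.0217, -136.6195], 'qpos': [44.3409, 7.4922, -43.7708, 107.2805, 5.6219, 67.4092, 132.0289], 'grip_width': 0.0401}
units [-0.014  0.062  2.435] turn -0.162
```

>>> drive_tool(
  moves=[0,0.05,0.8,-0.16,40,0,0.05,1.6,-0.16,40,0,0.05,2.2,-0.16,40,0,0.05,2.43,-0.16,36,0,0.05,2.43,-0.16,25],
)

```text
time_s: 3.52
tool_pos: [0.5047, -0.0517, 0.0492]
tool_rot: [180.0, -0.0, -135.1]
force: [0.2, 0.1, 1.2]
grip_width: 0.0322
grasp_force: 0.0
```

>>> drive_tool(
  moves=[0,0,0,0,12,0,0,0,0,5,0,0,0,0,0,0,0,0,0,0,0,0,0,0,0],
  squeeze=28,
)

```text
time_s: 4.15
tool_pos: [0.5049, -0.0512, 0.0501]
tool_rot: [180.0, -0.0, -135.0]
force: [-2.8, 2.3, 6.9]
grip_width: 0.0101
grasp_force: 28.0
```

```bash
cat > st.py <<'E'
from h import *
o=env.get_obs(); print({k:np.round(o[k],4).tolist() for k in('time_s','tool_pos','tool_rot','grip_width','grasp_force','force','wrist_torque')}, o['qpos'][6].round(1))
E
python3 st.py
```

```text
{'time_s': 4.15, 'tool_pos': [0.5049, -0.0512, 0.0501], 'tool_rot': [179.9988, -0.0078, -134.9714], 'grip_width': 0.0101, 'grasp_force': 28.0009, 'force': [-2.7677, 2.3089, 6.8807], 'wrist_torque': [0.4844, 0.5346, 0.009]} 128.3
```

>>> drive_tool(
  moves=[0,0,0,1,0,0,0,0,2,0,0,0,0,3,0,0,0,0,4,0,0,0,0,5,0],
)

```text
time_s: 4.78
tool_pos: [0.5049, -0.0511, 0.0501]
tool_rot: [180.0, -0.0, 174.7]
force: [-3.0, 1.4, 5.1]
grip_width: 0.0098
grasp_force: 28.0
```

>>> drive_tool(
  moves=[0,0,0,1,0,0,0,0,2,0,0,0,0,3,0,0,0,0,4,0,0,0,0,5,0],
)

```text
time_s: 5.4
tool_pos: [0.505, -0.0509, 0.0501]
tool_rot: [180.0, -0.0, 124.7]
force: [-2.3, 2.1, 5.2]
grip_width: 0.0099
grasp_force: 28.0
```

>>> drive_tool(
  moves=[0,0,0,0.4,0,0,0,0,0.8,0,0,0,0,0.8,0,0,0,0,0.8,0],
)

```text
time_s: 5.9
tool_pos: [0.505, -0.0509, 0.0501]
tool_rot: [180.0, -0.0, 117.0]
force: [-2.5, 3.3, 4.1]
grip_width: 0.0102
grasp_force: 28.0
```

```bash
python3 st.py
```

```text
{'time_s': 5.9, 'tool_pos': [0.505, -0.0509, 0.0501], 'tool_rot': [179.982, -0.0118, 117.0407], 'grip_width': 0.0102, 'grasp_force': 28.0009, 'force': [-2.453, 3.285, 4.1265], 'wrist_torque': [0.5352, 0.4432, -0.0149]} 24.1
```

>>> drive_tool(
  moves=[0,0,0,0.4,0,0,0,0,0.8,0,0,0,0,0.8,0],
)

```text
time_s: 6.28
tool_pos: [0.505, -0.0509, 0.0501]
tool_rot: [180.0, -0.0, 109.0]
force: [-1.9, 2.4, 5.1]
grip_width: 0.0094
grasp_force: 28.0
```

```bash
python3 st.py
```

```text
{'time_s': 6.275, 'tool_pos': [0.505, -0.0509, 0.0501], 'tool_rot': [179.9807, -0.0138, 109.0119], 'grip_width': 0.0094, 'grasp_force': 28.0012, 'force': [-1.8753, 2.4271, 5.1237], 'wrist_torque': [0.5229, 0.4363, -0.0646]} 16.3
```

>>> drive_tool(
  moves=[0,0,0,0.4,0,0,0,0,0.8,0,0,0,0,0.8,0],
)

```text
time_s: 6.65
tool_pos: [0.5051, -0.0509, 0.0501]
tool_rot: [180.0, -0.0, 101.0]
force: [-2.0, 2.2, 5.0]
grip_width: 0.0096
grasp_force: 28.0
```

```bash
python3 st.py
```

```text
{'time_s': 6.65, 'tool_pos': [0.5051, -0.0509, 0.0501], 'tool_rot': [179.9761, -0.015, 101.0113], 'grip_width': 0.0096, 'grasp_force': 28.0012, 'force': [-1.9565, 2.177, 4.9756], 'wrist_torque': [0.4555, 0.3999, -0.0771]} 8.5
```

>>> drive_tool(
  moves=[0,0,0,0.4,0,0,0,0,0.8,0,0,0,0,0.8,0],
)

```text
time_s: 7.02
tool_pos: [0.5051, -0.0509, 0.0501]
tool_rot: [180.0, -0.0, 93.0]
force: [-2.8, 2.2, 4.8]
grip_width: 0.0099
grasp_force: 28.0
```

```bash
python3 st.py
```

```text
{'time_s': 7.025, 'tool_pos': [0.5051, -0.0509, 0.0501], 'tool_rot': [179.9778, -0.0214, 93.0138], 'grip_width': 0.0099, 'grasp_force': 28.0012, 'force': [-2.8386, 2.2375, 4.8246], 'wrist_torque': [0.4226, 0.3842, -0.039]} 0.8
```

>>> drive_tool(
  moves=[0,0,0,0.4,0,0,0,0,0.8,0,0,0,0,0.8,0],
)

```text
time_s: 7.4
tool_pos: [0.5051, -0.0509, 0.0501]
tool_rot: [180.0, -0.0, 85.0]
force: [-2.9, 2.1, 5.3]
grip_width: 0.0099
grasp_force: 28.0
```

```bash
python3 st.py
```

```text
{'time_s': 7.4, 'tool_pos': [0.5051, -0.0509, 0.0501], 'tool_rot': [179.9816, -0.0236, 85.0404], 'grip_width': 0.0099, 'grasp_force': 28.0012, 'force': [-2.857, 2.0527, 5.3105], 'wrist_torque': [0.5224, 0.4372, -0.0039]} -7.0
```

>>> drive_tool(
  moves=[0,0,0,0.4,0,0,0,0,0.8,0,0,0,0,0.8,0],
)

```text
time_s: 7.78
tool_pos: [0.5051, -0.0509, 0.0501]
tool_rot: [180.0, -0.0, 77.1]
force: [-3.3, 1.8, 5.7]
grip_width: 0.0095
grasp_force: 28.0
```

```bash
python3 st.py
```

```text
{'time_s': 7.775, 'tool_pos': [0.5051, -0.0509, 0.0501], 'tool_rot': [179.9784, -0.0211, 77.1163], 'grip_width': 0.0095, 'grasp_force': 28.0012, 'force': [-3.2612, 1.8431, 5.6952], 'wrist_torque': [0.5051, 0.4657, 0.0737]} -14.8
```

>>> drive_tool(
  moves=[0,0,0,0.4,0,0,0,0,0.8,0,0,0,0,0.8,0],
)

```text
time_s: 8.15
tool_pos: [0.5051, -0.0509, 0.0495]
tool_rot: [180.0, -0.0, 69.2]
force: [-0.1, 3.3, 2.4]
grip_width: 0.0097
grasp_force: 28.0
```

```bash
python3 st.py
```

```text
{'time_s': 8.15, 'tool_pos': [0.5051, -0.0509, 0.0495], 'tool_rot': [179.9831, -0.0347, 69.1691], 'grip_width': 0.0097, 'grasp_force': 28.0007, 'force': [-0.1386, 3.319, 2.3942], 'wrist_torque': [0.6056, 0.1424, 0.1303]} -22.5
```

>>> drive_tool(
  moves=[0,0,0,0.4,0,0,0,0,0.7,0,0,0,0,0.7,0],
)

```text
time_s: 8.52
tool_pos: [0.5051, -0.051, 0.0491]
tool_rot: [180.0, -0.0, 62.2]
force: [2.5, 3.1, -1.0]
grip_width: 0.0099
grasp_force: 28.0
```

```bash
python3 st.py
```

```text
{'time_s': 8.525, 'tool_pos': [0.5051, -0.051, 0.0491], 'tool_rot': [179.9912, -0.0472, 62.1893], 'grip_width': 0.0099, 'grasp_force': 28.0, 'force': [2.4867, 3.1425, -0.9895], 'wrist_torque': [0.7017, -0.3077, 0.2237]} -29.3
```

>>> drive_tool(
  moves=[0,0,0,0.3,0,0,0,0,0.3,0,0,0,0,0.3,20,0,0,0,0.3,35,0,0,-0.1,0.3,40],
)

```text
time_s: 9.15
tool_pos: [0.5046, -0.0525, 0.0534]
tool_rot: [-180.0, 0.1, 59.0]
force: [0.1, -0.8, -0.1]
grip_width: 0.0318
grasp_force: 0.0
```

>>> drive_tool(
  moves=[0,0,-0.4,0,40,0,0,-1.0,0,40,0,0,-1.6,0,40,0,0,-1.8,0,40],
)

```text
time_s: 9.65
tool_pos: [0.5063, -0.0519, 0.128]
tool_rot: [179.8, -0.1, 59.0]
force: [0.0, -0.0, -0.2]
grip_width: 0.04
grasp_force: 0.0
```

```bash
python3 - <<'E'
from go import *
nuts('wrist'); go(.6084,-.1664,69)
E
```

```text
[403.  158.2] 1141 xy 614.6 -56.5 size 39 10 ang 55.7 ztop 78.1
[275.2 222.6] 569 xy 504.9 -50.8 size 40 10 ang 59.6 ztop 77.0
[452.6 256.8] 198 xy 616.6 -151.3 size 6 13 ang 114.1 ztop 77.8
[321.4 326.3] 172 xy 492.1 -156.3 size 15 2 ang 1.2 ztop 73.6
{'time_s': 9.7, 'tool_pos': [0.5063, -0.0519, 0.128], 'tool_rot': [179.7746, -0.0658, 59.0211], 'qpos': [23.6611, 6.261, -21.9663, 109.2841, 2.6441, 64.7007, -30.2867], 'grip_width': 0.04}
units [-1.142  3.654  1.987] turn -0.998
```

>>> drive_tool(
  moves=[-0.3,0.9,0,-0.5,40,-0.6,1.9,0,-1,40,-0.9,2.9,0,-1,40,-1.14,3.65,0,-1,40,-1.14,3.65,0.3,-1,40],
)

```text
time_s: 10.32
tool_pos: [0.6075, -0.1687, 0.1128]
tool_rot: [179.9, 0.0, 68.8]
force: [0.0, 0.1, -1.1]
grip_width: 0.0399
grasp_force: 0.0
```

```bash
python3 - <<'E'
from go import *
env.read_camera('wrist')
nuts('wrist'); go(.6084,-.1664,69)
E
```

```text
[230.9  75.7] 1219 xy 614.9 -57.1 size 40 10 ang 57.1 ztop 78.3
[ 80.3 131.5] 1867 xy 505.4 -51.2 size 40 11 ang 60.0 ztop 76.8
[282.5 229.8] 700 xy 609.2 -166.6 size 40 10 ang 68.6 ztop 78.3
{'time_s': 10.425, 'tool_pos': [0.6046, -0.1651, 0.1106], 'tool_rot': [-179.703, -0.0012, 69.0263], 'qpos': [27.5725, 21.1555, -18.1789, 93.5601, 6.9817, 66.7021, -13.234], 'grip_width': 0.0398}
units [0.002 0.108 1.539] turn 0.003
```

>>> drive_tool(
  moves=[0,0,0.5,0,40,0,0,0.9,0,40,0,0,0.9,0,40,0,0,0.9,0,40],
)

```text
time_s: 10.92
tool_pos: [0.6067, -0.1658, 0.0775]
tool_rot: [180.0, 0.0, 69.0]
force: [0.1, 0.1, 0.2]
grip_width: 0.0402
grasp_force: 0.0
```

```bash
python3 - <<'E'
from go import *
go(.6089,-.1665,68.9)
E
```

```text
{'time_s': 10.925, 'tool_pos': [0.6067, -0.1658, 0.0775], 'tool_rot': [179.9841, 0.003, 69.0363], 'qpos': [27.324, 22.9651, -17.9206, 95.2318, 7.7496, 63.007, -13.7537], 'grip_width': 0.0402}
units [0.003 0.057 0.712] turn 0.014000000000000002
```

>>> drive_tool(
  moves=[0,0.05,0.4,0,36,0,0.05,0.7,0,30,0,0.05,0.7,0,25,0,0.05,0.7,0,15,0,0.05,0.7,0,5],
)

```text
time_s: 11.55
tool_pos: [0.6089, -0.1667, 0.0498]
tool_rot: [180.0, -0.0, 69.0]
force: [-0.1, -0.2, -0.1]
grip_width: 0.0127
grasp_force: 0.0
```

>>> drive_tool(
  moves=[0,0,0,0,0,0,0,0,0,0,0,0,0,0,0],
)

```text
time_s: 11.92
tool_pos: [0.6091, -0.1668, 0.0499]
tool_rot: [179.9, -0.0, 69.0]
force: [1.0, -0.2, 1.0]
grip_width: 0.0095
grasp_force: 28.0
```

```bash
python3 st.py
```

```text
{'time_s': 11.925, 'tool_pos': [0.6091, -0.1668, 0.0499], 'tool_rot': [179.9203, -0.0046, 69.0225], 'grip_width': 0.0095, 'grasp_force': 28.0001, 'force': [1.0496, -0.249, 0.9882], 'wrist_torque': [-0.1263, -0.3525, -0.0267]} -14.2
```

>>> drive_tool(
  moves=[0,0,0,1,0,0,0,0,2,0,0,0,0,3,0,0,0,0,4,0,0,0,0,5,0],
)

```text
time_s: 12.55
tool_pos: [0.609, -0.1668, 0.0498]
tool_rot: [180.0, -0.1, 18.7]
force: [1.4, -0.9, 1.2]
grip_width: 0.0097
grasp_force: 28.0
```

>>> drive_tool(
  moves=[0,0,0,1,0,0,0,0,2,0,0,0,0,3,0,0,0,0,4,0,0,0,0,5,0],
)

```text
time_s: 13.18
tool_pos: [0.609, -0.1667, 0.0498]
tool_rot: [-180.0, -0.1, -31.3]
force: [0.2, -0.9, 1.2]
grip_width: 0.0097
grasp_force: 28.0
```

>>> drive_tool(
  moves=[0,0,0,0.4,0,0,0,0,0.8,0,0,0,0,0.8,0,0,0,0,0.8,0],
)

```text
time_s: 13.68
tool_pos: [0.609, -0.1667, 0.0498]
tool_rot: [-180.0, -0.1, -38.9]
force: [0.9, 0.4, 3.0]
grip_width: 0.0095
grasp_force: 28.0
```

```bash
python3 st.py
```

```text
{'time_s': 13.675, 'tool_pos': [0.609, -0.1667, 0.0498], 'tool_rot': [-179.9697, -0.0602, -38.9112], 'grip_width': 0.0095, 'grasp_force': 28.0004, 'force': [0.8777, 0.3721, 2.9586], 'wrist_torque': [-0.0078, -0.26, -0.046]} -115.6
```

>>> drive_tool(
  moves=[0,0,0,0.4,0,0,0,0,0.8,0,0,0,0,0.8,0],
)

```text
time_s: 14.05
tool_pos: [0.609, -0.1667, 0.0498]
tool_rot: [-180.0, -0.1, -46.9]
force: [1.2, -0.9, 3.0]
grip_width: 0.0097
grasp_force: 28.0
```

```bash
python3 st.py
```

```text
{'time_s': 14.05, 'tool_pos': [0.609, -0.1667, 0.0498], 'tool_rot': [-179.9614, -0.0534, -46.8988], 'grip_width': 0.0097, 'grasp_force': 28.001, 'force': [1.2377, -0.9371, 2.9711], 'wrist_torque': [0.0647, -0.3406, 0.0247]} -123.1
```

>>> drive_tool(
  moves=[0,0,0,0.4,0,0,0,0,0.8,0,0,0,0,0.8,0],
)

```text
time_s: 14.42
tool_pos: [0.609, -0.1666, 0.0498]
tool_rot: [-180.0, -0.0, -54.9]
force: [2.0, -0.5, 3.7]
grip_width: 0.0099
grasp_force: 28.0
```

```bash
python3 st.py
```

```text
{'time_s': 14.425, 'tool_pos': [0.609, -0.1666, 0.0498], 'tool_rot': [-179.958, -0.0437, -54.855], 'grip_width': 0.0099, 'grasp_force': 28.001, 'force': [2.0149, -0.4554, 3.7481], 'wrist_torque': [0.0409, -0.3871, -0.0479]} -130.6
```

>>> drive_tool(
  moves=[0,0,0,0.4,0,0,0,0,0.8,0,0,0,0,0.8,0],
)

```text
time_s: 14.8
tool_pos: [0.609, -0.1666, 0.0498]
tool_rot: [-179.9, -0.0, -62.8]
force: [1.9, 0.3, 5.2]
grip_width: 0.0095
grasp_force: 28.0
```

```bash
python3 st.py
```

```text
{'time_s': 14.8, 'tool_pos': [0.609, -0.1666, 0.0498], 'tool_rot': [-179.9466, -0.0426, -62.8305], 'grip_width': 0.0095, 'grasp_force': 28.001, 'force': [1.8979, 0.2712, 5.192], 'wrist_torque': [0.1141, -0.4426, 0.0065]} -138.1
```

>>> drive_tool(
  moves=[0,0,0,0,25,0,0,0,0,40,0,0,-0.4,0,40,0,0,-1,-0.5,40,0,0,-1,-1.5,40],
)

```text
time_s: 15.42
tool_pos: [0.6102, -0.1672, 0.0927]
tool_rot: [-179.9, -0.2, -47.7]
force: [0.4, 0.2, 0.4]
grip_width: 0.039
grasp_force: 0.0
```

>>> drive_tool(
  moves=[0,0,0,-1,40,0,0,0,-2,40,0,0,0,-3,40,0,0,0,-4,40,0,0,0,-5,40],
)

```text
time_s: 16.05
tool_pos: [0.6085, -0.1669, 0.0903]
tool_rot: [180.0, -0.0, 2.4]
force: [-0.7, 0.2, -0.2]
grip_width: 0.0401
grasp_force: 0.0
```

>>> drive_tool(
  moves=[0,0,0,-1,40,0,0,0,-2,40,0,0,0,-3,40,0,0,0,-4,40,0,0,0,-5,40],
)

```text
time_s: 16.68
tool_pos: [0.6085, -0.1669, 0.0903]
tool_rot: [180.0, 0.0, 52.4]
force: [0.1, 0.2, -0.3]
grip_width: 0.0403
grasp_force: 0.0
```

>>> drive_tool(
  moves=[0,0,0,-1,40,0,0,0,-2,40,0,0,0,-3,40,0,0,0,-4,40,0,0,0,-5,40],
)

```text
time_s: 17.3
tool_pos: [0.6085, -0.167, 0.0903]
tool_rot: [180.0, 0.0, 102.4]
force: [-0.7, 0.1, 0.3]
grip_width: 0.0404
grasp_force: 0.0
```

>>> drive_tool(
  moves=[0,0,0,-1,40,0,0,0,-1.5,40,0,0,0,-1.5,40,0,0,0,-1.5,40],
)

```text
time_s: 17.8
tool_pos: [0.6085, -0.1669, 0.0898]
tool_rot: [180.0, 0.0, 116.9]
force: [-0.7, -0.6, -0.0]
grip_width: 0.0402
grasp_force: 0.0
```

```bash
python3 - <<'E'
from go import *
nuts('wrist'); go(.609,-.1666,117)
E
```

```text
[190.4   5.9] 473 xy 501.2 -66.9 size 12 4 ang 45.1 ztop 75.8
[373.8  90.9] 1291 xy 614.7 -57.1 size 40 10 ang 56.7 ztop 78.2
[125.2 160.1] 1599 xy 499.8 -160.5 size 40 10 ang 1.9 ztop 78.2
[278.2 241.8] 860 xy 609.0 -166.4 size 10 40 ang 116.3 ztop 78.3
{'time_s': 17.85, 'tool_pos': [0.6085, -0.1668, 0.0897], 'tool_rot': [-179.9955, 0.0273, 116.9527], 'qpos': [31.5214, 23.1847, -23.2132, 94.1735, 9.9134, 64.6633, 32.6827], 'grip_width': 0.04}
units [-1.000e-03  1.400e-02  1.018e+00] turn -0.005
```

Nut b sits at 117° as expected, so I'll regrip it and continue.

>>> drive_tool(
  moves=[0,0,0.6,0,36,0,0,1,0,30,0,0,1,0,22,0,0,1,0,12,0,0,1,0,0],
)

```text
time_s: 18.48
tool_pos: [0.6092, -0.1667, 0.0503]
tool_rot: [179.9, 0.1, 117.0]
force: [-0.7, 0.8, 0.5]
grip_width: 0.0099
grasp_force: 21.0
```

>>> drive_tool(
  moves=[0,0,0,0,0,0,0,0,0,0,0,0,0,0,0],
)

```text
time_s: 18.85
tool_pos: [0.6092, -0.1668, 0.0502]
tool_rot: [179.9, 0.1, 117.0]
force: [0.4, -0.5, 4.9]
grip_width: 0.0096
grasp_force: 28.0
```

```bash
python3 st.py
```

```text
{'time_s': 18.85, 'tool_pos': [0.6092, -0.1668, 0.0502], 'tool_rot': [179.9356, 0.0661, 117.0213], 'grip_width': 0.0096, 'grasp_force': 28.0008, 'force': [0.4175, -0.535, 4.8974], 'wrist_torque': [0.0144, -0.154, -0.0023]} 31.9
```

>>> drive_tool(
  moves=[0,0,0,0.4,0,0,0,0,0.8,0,0,0,0,0.8,0],
)

```text
time_s: 19.23
tool_pos: [0.6091, -0.1668, 0.0502]
tool_rot: [179.9, 0.1, 109.1]
force: [-0.5, -0.4, 5.4]
grip_width: 0.0097
grasp_force: 28.0
```

```bash
python3 st.py
```

```text
{'time_s': 19.225, 'tool_pos': [0.6091, -0.1668, 0.0502], 'tool_rot': [179.9339, 0.0625, 109.0582], 'grip_width': 0.0097, 'grasp_force': 28.0012, 'force': [-0.484, -0.4418, 5.4077], 'wrist_torque': [0.0696, -0.0856, -0.0272]} 24.5
```

>>> drive_tool(
  moves=[0,0,0,0.4,0,0,0,0,0.8,0,0,0,0,0.8,0],
)

```text
time_s: 19.6
tool_pos: [0.6091, -0.1668, 0.0502]
tool_rot: [179.9, 0.0, 101.1]
force: [0.3, 0.5, 6.4]
grip_width: 0.0096
grasp_force: 28.0
```

```bash
python3 st.py
```

```text
{'time_s': 19.6, 'tool_pos': [0.6091, -0.1668, 0.0502], 'tool_rot': [179.9265, 0.0488, 101.0699], 'grip_width': 0.0096, 'grasp_force': 28.0011, 'force': [0.3456, 0.4819, 6.4345], 'wrist_torque': [0.0335, -0.1079, -0.0319]} 17.0
```

>>> drive_tool(
  moves=[0,0,0,0.4,0,0,0,0,0.8,0,0,0,0,0.8,0],
)

```text
time_s: 19.98
tool_pos: [0.6091, -0.1668, 0.0502]
tool_rot: [179.9, 0.0, 93.1]
force: [-0.4, 0.4, 5.5]
grip_width: 0.0096
grasp_force: 28.0
```

```bash
python3 st.py
```

```text
{'time_s': 19.975, 'tool_pos': [0.6091, -0.1668, 0.0502], 'tool_rot': [179.9245, 0.039, 93.068], 'grip_width': 0.0096, 'grasp_force': 28.0011, 'force': [-0.39, 0.4474, 5.4622], 'wrist_torque': [0.0029, -0.0559, -0.0124]} 9.5
```

>>> drive_tool(
  moves=[0,0,0,0.4,0,0,0,0,0.8,0,0,0,0,0.8,0],
)

```text
time_s: 20.35
tool_pos: [0.6091, -0.1668, 0.0502]
tool_rot: [179.9, 0.0, 85.1]
force: [-0.2, -0.7, 5.0]
grip_width: 0.0094
grasp_force: 28.0
```

```bash
python3 st.py
```

```text
{'time_s': 20.35, 'tool_pos': [0.6091, -0.1668, 0.0502], 'tool_rot': [179.9157, 0.0375, 85.093], 'grip_width': 0.0094, 'grasp_force': 28.0012, 'force': [-0.1875, -0.6766, 4.9981], 'wrist_torque': [0.0185, -0.0198, 0.0788]} 2.1
```

>>> drive_tool(
  moves=[0,0,0,0.4,0,0,0,0,0.8,0,0,0,0,0.8,0],
)

```text
time_s: 20.72
tool_pos: [0.6091, -0.1668, 0.0497]
tool_rot: [179.9, 0.0, 77.1]
force: [1.2, -0.3, 3.8]
grip_width: 0.0094
grasp_force: 28.0
```

```bash
python3 st.py
```

```text
{'time_s': 20.725, 'tool_pos': [0.6091, -0.1668, 0.0497], 'tool_rot': [179.9187, 0.0182, 77.1423], 'grip_width': 0.0094, 'grasp_force': 28.0007, 'force': [1.1976, -0.2717, 3.809], 'wrist_torque': [-0.102, -0.3903, 0.1501]} -5.4
```

>>> drive_tool(
  moves=[0,0,0,0.5,0,0,0,0,1,0,0,0,0,1,0,0,0,0,1,0],
)

```text
time_s: 21.22
tool_pos: [0.609, -0.1668, 0.0491]
tool_rot: [179.9, -0.0, 67.1]
force: [4.5, -1.2, -2.5]
grip_width: 0.0097
grasp_force: 28.0
```

```bash
python3 st.py
```

```text
{'time_s': 21.225, 'tool_pos': [0.609, -0.1668, 0.0491], 'tool_rot': [179.9327, -0.0143, 67.1452], 'grip_width': 0.0097, 'grasp_force': 27.9997, 'force': [4.4516, -1.2264, -2.4791], 'wrist_torque': [-0.2672, -1.0908, 0.1332]} -14.8
```

>>> drive_tool(
  moves=[0,0,0,0,20,0,0,0,0,35,0,0,-0.1,0,40,0,0,-0.8,0,40,0,0,-1.6,0,40],
)

```text
time_s: 21.85
tool_pos: [0.6076, -0.1665, 0.1136]
tool_rot: [-179.9, 0.0, 67.0]
force: [0.5, -0.5, 0.9]
grip_width: 0.0393
grasp_force: 0.0
```

```bash
python3 - <<'E'
from go import *
env.read_camera('wrist'); nuts('wrist'); go(.4993,-.1605,2)
E
```

```text
[219.4  81.9] 1132 xy 615.1 -56.9 size 39 10 ang 56.9 ztop 78.3
[ 77.6 139.9] 1720 xy 505.3 -51.4 size 40 11 ang 60.1 ztop 76.8
[274.8 226.7] 618 xy 609.0 -166.3 size 40 10 ang 67.5 ztop 77.0
{'time_s': 21.95, 'tool_pos': [0.6109, -0.1672, 0.1179], 'tool_rot': [179.6045, -0.0446, 67.0227], 'qpos': [24.4644, 20.6478, -14.3143, 92.9505, 5.4888, 66.6891, -14.0852], 'grip_width': 0.0399}
units [-0.937 -2.647  1.702] turn 6.502
```

>>> drive_tool(
  moves=[-0.3,-0.9,0,-1,40,-0.6,-1.8,0,-2,40,-0.93,-2.6,0,-3,40,-0.93,-2.6,0,-4,40,-0.93,-2.6,0,-5,40],
)

```text
time_s: 22.58
tool_pos: [0.4972, -0.1604, 0.1131]
tool_rot: [-179.9, -0.0, 117.3]
force: [0.5, 0.6, -0.3]
grip_width: 0.0399
grasp_force: 0.0
```

>>> drive_tool(
  moves=[0,0,0,-1,40,0,0,0,-2,40,0,0,0,-3,40,0,0,0,-4,40,0,0,0,-5,40],
)

```text
time_s: 23.2
tool_pos: [0.4976, -0.1601, 0.1128]
tool_rot: [-180.0, -0.1, 167.4]
force: [-0.7, -0.6, 0.3]
grip_width: 0.04
grasp_force: 0.0
```

>>> drive_tool(
  moves=[0,0,0.3,-1,40,0,0,0.3,-1.5,40,0,0,0.3,-1.5,40],
)

```text
time_s: 23.58
tool_pos: [0.4976, -0.1602, 0.1008]
tool_rot: [180.0, -0.1, -178.0]
force: [0.0, 0.5, 0.5]
grip_width: 0.0401
grasp_force: 0.0
```

```bash
python3 - <<'E'
from go import *
env.read_camera('wrist'); nuts('wrist'); go(.4993,-.1606,2)
E
```

```text
[276.3 235.6] 696 xy 498.2 -161.1 size 39 9 ang 1.7 ztop 78.2
[417.2 242. ] 545 xy 504.1 -52.0 size 39 10 ang 69.0 ztop 76.6
{'time_s': 23.675, 'tool_pos': [0.498, -0.1603, 0.1012], 'tool_rot': [179.9965, -0.0209, -178.075], 'qpos': [38.2563, 10.1446, -25.3448, 108.7009, 4.8909, 62.2209, 102.8986], 'grip_width': 0.0399}
units [-0.033 -0.009  1.305] turn -0.008
```

>>> drive_tool(
  moves=[-0.02,-0.01,0.6,0,36,-0.02,-0.01,1.1,0,30,-0.02,-0.01,1.3,0,25,-0.02,-0.01,1.3,0,15,-0.02,-0.01,1.3,0,5],
)

```text
time_s: 24.3
tool_pos: [0.4997, -0.1608, 0.0502]
tool_rot: [-180.0, 0.1, -178.0]
force: [-0.5, -0.1, 0.8]
grip_width: 0.0127
grasp_force: 0.0
```

>>> drive_tool(
  moves=[0,0,0,0,0,0,0,0,0,0,0,0,0,0,0],
)

```text
time_s: 24.68
tool_pos: [0.4997, -0.1609, 0.0502]
tool_rot: [-180.0, 0.1, -178.0]
force: [-0.1, 1.2, 3.4]
grip_width: 0.01
grasp_force: 28.0
```

```bash
python3 st.py
```

```text
{'time_s': 24.675, 'tool_pos': [0.4997, -0.1609, 0.0502], 'tool_rot': [-179.9546, 0.0826, -177.9816], 'grip_width': 0.01, 'grasp_force': 28.0008, 'force': [-0.0804, 1.208, 3.4287], 'wrist_torque': [0.1681, -0.081, 0.0124]} 101.3
```

>>> drive_tool(
  moves=[0,0,0,1,0,0,0,0,2,0,0,0,0,3,0,0,0,0,4,0,0,0,0,5,0],
)

```text
time_s: 25.3
tool_pos: [0.4996, -0.1613, 0.0502]
tool_rot: [180.0, 0.1, 131.7]
force: [-1.1, -0.2, 4.6]
grip_width: 0.0094
grasp_force: 28.0
```

>>> drive_tool(
  moves=[0,0,0,1,0,0,0,0,2,0,0,0,0,3,0,0,0,0,4,0,0,0,0,5,0],
)

```text
time_s: 25.92
tool_pos: [0.4992, -0.1614, 0.0502]
tool_rot: [180.0, 0.1, 81.7]
force: [-1.8, -0.9, 5.7]
grip_width: 0.0096
grasp_force: 28.0
```

>>> drive_tool(
  moves=[0,0,0,0.4,0,0,0,0,0.8,0,0,0,0,0.8,0,0,0,0,0.8,0],
)

```text
time_s: 26.42
tool_pos: [0.4991, -0.1614, 0.0502]
tool_rot: [180.0, 0.1, 74.0]
force: [-2.9, 0.1, 5.8]
grip_width: 0.0099
grasp_force: 28.0
```

```bash
python3 st.py
```

```text
{'time_s': 26.425, 'tool_pos': [0.4991, -0.1614, 0.0502], 'tool_rot': [179.9603, 0.0529, 73.9934], 'grip_width': 0.0099, 'grasp_force': 28.0008, 'force': [-2.8963, 0.1335, 5.7505], 'wrist_torque': [-0.1886, 0.2266, 0.0029]} -3.6
```

>>> drive_tool(
  moves=[0,0,0,0.4,0,0,0,0,0.8,0,0,0,0,0.8,0],
)

```text
time_s: 26.8
tool_pos: [0.4991, -0.1613, 0.0499]
tool_rot: [180.0, 0.1, 66.1]
force: [-2.3, -1.5, 4.6]
grip_width: 0.0101
grasp_force: 28.0
```

```bash
python3 st.py
```

```text
{'time_s': 26.8, 'tool_pos': [0.4991, -0.1613, 0.0499], 'tool_rot': [179.9605, 0.0512, 66.0635], 'grip_width': 0.0101, 'grasp_force': 28.0012, 'force': [-2.2645, -1.4914, 4.6099], 'wrist_torque': [-0.3211, 0.2863, 0.0779]} -11.4
```

>>> drive_tool(
  moves=[0,0,0,0.4,0,0,0,0,0.7,0,0,0,0,0.7,0],
)

```text
time_s: 27.18
tool_pos: [0.499, -0.1613, 0.0494]
tool_rot: [180.0, 0.0, 59.1]
force: [-0.5, -2.7, 3.2]
grip_width: 0.0097
grasp_force: 28.0
```

```bash
python3 st.py
```

```text
{'time_s': 27.175, 'tool_pos': [0.499, -0.1613, 0.0494], 'tool_rot': [179.9634, 0.0406, 59.107], 'grip_width': 0.0097, 'grasp_force': 28.0006, 'force': [-0.4855, -2.709, 3.1898], 'wrist_torque': [-0.4987, 0.0342, 0.1828]} -18.2
```

>>> drive_tool(
  moves=[0,0,0,0.3,0,0,0,0,0.6,0,0,0,0,0.6,0,0,0,0,0.6,0],
)

```text
time_s: 27.68
tool_pos: [0.499, -0.1612, 0.049]
tool_rot: [180.0, 0.0, 53.1]
force: [0.8, -3.1, -2.3]
grip_width: 0.0099
grasp_force: 28.0
```

```bash
python3 st.py
```

```text
{'time_s': 27.675, 'tool_pos': [0.499, -0.1612, 0.049], 'tool_rot': [179.9736, 0.0277, 53.0932], 'grip_width': 0.0099, 'grasp_force': 27.9998, 'force': [0.81, -3.1262, -2.2964], 'wrist_torque': [-0.8689, -0.2419, 0.1743]} -24.0
```

>>> drive_tool(
  moves=[0,0,0,0,20,0,0,0,0,35,0,0,-0.1,0,40,0,0,-0.8,0,40,0,0,-1.6,0,40],
)

```text
time_s: 28.3
tool_pos: [0.4985, -0.1601, 0.1138]
tool_rot: [-179.9, 0.0, 53.0]
force: [0.5, -0.5, 0.8]
grip_width: 0.0391
grasp_force: 0.0
```

```bash
python3 - <<'E'
from go import *
env.read_camera('wrist'); nuts('wrist'); go(.6148,-.0570,56.5)
E
```

```text
[321.3  19. ] 761 xy 608.6 -65.7 size 19 10 ang 58.3 ztop 78.3
[185.4 103.1] 1190 xy 505.5 -51.2 size 40 10 ang 60.0 ztop 77.0
[400.2 148.4] 1232 xy 608.4 -166.5 size 40 11 ang 67.3 ztop 76.9
[274.7 228.4] 628 xy 499.3 -160.7 size 40 10 ang 53.7 ztop 77.1
{'time_s': 28.4, 'tool_pos': [0.5017, -0.1611, 0.1174], 'tool_rot': [179.6245, -0.1464, 53.0357], 'qpos': [23.9386, 8.1674, -9.7266, 108.1233, 1.5484, 63.4305, -23.339], 'grip_width': 0.0396}
units [3.774 0.683 1.723] turn -0.346
```

>>> drive_tool(
  moves=[1.0,0.2,0,-1,40,2.0,0.4,0,-2,40,3.0,0.6,0,-3,40,3.8,0.75,0,-4,40,3.8,0.75,0,-5,40],
)

```text
time_s: 29.02
tool_pos: [0.6155, -0.0533, 0.1125]
tool_rot: [180.0, -0.1, 103.6]
force: [0.4, -0.5, -1.0]
grip_width: 0.0407
grasp_force: 0.0
```

>>> drive_tool(
  moves=[0,0,0,-1,40,0,0,0,-2,40,0,0,0,-3,40,0,0,0,-4,40,0,0,0,-5,40],
)

```text
time_s: 29.65
tool_pos: [0.6139, -0.057, 0.1126]
tool_rot: [-180.0, -0.1, 153.4]
force: [-1.0, -0.6, 0.1]
grip_width: 0.0398
grasp_force: 0.0
```

>>> drive_tool(
  moves=[0,0,0,-1,40,0,0,0,-2,40,0,0,0,-3,40,0,0,0,-4,40,0,0,0,-5,40],
)

```text
time_s: 30.28
tool_pos: [0.6139, -0.057, 0.1126]
tool_rot: [180.0, -0.1, -156.6]
force: [0.1, -0.6, 0.8]
grip_width: 0.0403
grasp_force: 0.0
```

>>> drive_tool(
  moves=[0,0,0.3,-1,40,0,0,0.3,-2,40,0,0,0.3,-3,40,0,0,0.3,-3.3,40,0,0,0.3,-3.3,40],
)

```text
time_s: 30.9
tool_pos: [0.614, -0.0571, 0.1007]
tool_rot: [179.9, -0.0, -124.0]
force: [0.3, -0.2, 0.6]
grip_width: 0.0399
grasp_force: 0.0
```

```bash
python3 - <<'E'
from go import *
env.read_camera('wrist'); nuts('wrist'); go(.6147,-.0570,56.5)
E
```

```text
[339.5  16.1] 729 xy 507.2 -150.2 size 14 10 ang 55.7 ztop 77.1
[187.   96.2] 1329 xy 608.4 -166.5 size 40 10 ang 67.5 ztop 77.0
[417.4 157.2] 1456 xy 505.3 -51.6 size 39 11 ang 59.3 ztop 76.8
[276.7 231.2] 597 xy 614.4 -57.6 size 39 10 ang 57.0 ztop 78.2
{'time_s': 31.0, 'tool_pos': [0.6141, -0.0572, 0.1009], 'tool_rot': [179.9588, -0.0142, -124.0344], 'qpos': [35.1656, 24.4076, -40.3648, 95.1739, 16.9227, 66.7308, 136.5243], 'grip_width': 0.0397}
units [-0.013 -0.011  1.299] turn -0.053000000000000005
```

>>> drive_tool(
  moves=[0,-0.01,0.6,-0.05,36,0,-0.01,1.1,-0.05,30,0,-0.01,1.3,-0.05,25,0,-0.01,1.3,-0.05,15,0,-0.01,1.3,-0.05,5],
)

```text
time_s: 31.62
tool_pos: [0.6153, -0.0574, 0.05]
tool_rot: [-179.9, 0.0, -123.5]
force: [-0.4, 0.1, -0.2]
grip_width: 0.0125
grasp_force: 0.0
```

>>> drive_tool(
  moves=[0,0,0,0,0,0,0,0,0,0,0,0,0,0,0],
)

```text
time_s: 32.0
tool_pos: [0.6148, -0.0571, 0.05]
tool_rot: [-180.0, 0.0, -123.5]
force: [-4.0, 2.2, 5.3]
grip_width: 0.0099
grasp_force: 28.0
```

```bash
python3 st.py
```

```text
{'time_s': 32.0, 'tool_pos': [0.6148, -0.0571, 0.05], 'tool_rot': [-179.9909, 0.0101, -123.4618], 'grip_width': 0.0099, 'grasp_force': 28.001, 'force': [-3.9895, 2.1582, 5.3476], 'wrist_torque': [0.5183, 0.6106, 0.0299]} 135.4
```

>>> drive_tool(
  moves=[0,0,0,1,0,0,0,0,2,0,0,0,0,3,0,0,0,0,4,0,0,0,0,5,0],
)

```text
time_s: 32.62
tool_pos: [0.6147, -0.0569, 0.05]
tool_rot: [180.0, 0.0, -173.8]
force: [-3.2, 2.3, 4.6]
grip_width: 0.0097
grasp_force: 28.0
```

>>> drive_tool(
  moves=[0,0,0,1,0,0,0,0,2,0,0,0,0,3,0,0,0,0,4,0,0,0,0,5,0],
)

```text
time_s: 33.25
tool_pos: [0.6148, -0.0567, 0.05]
tool_rot: [180.0, -0.0, 136.2]
force: [-2.6, 1.8, 4.9]
grip_width: 0.0096
grasp_force: 28.0
```

>>> drive_tool(
  moves=[0,0,0,0.4,0,0,0,0,0.8,0,0,0,0,0.8,0,0,0,0,0.8,0],
)

```text
time_s: 33.75
tool_pos: [0.6148, -0.0568, 0.05]
tool_rot: [180.0, -0.0, 128.6]
force: [-3.3, 2.4, 5.9]
grip_width: 0.0099
grasp_force: 28.0
```

```bash
python3 st.py
```

```text
{'time_s': 33.75, 'tool_pos': [0.6148, -0.0568, 0.05], 'tool_rot': [179.9764, -0.01, 128.5866], 'grip_width': 0.0099, 'grasp_force': 28.0009, 'force': [-3.3009, 2.4477, 5.9467], 'wrist_torque': [0.513, 0.5018, 0.0109]} 34.9
```

>>> drive_tool(
  moves=[0,0,0,0.4,0,0,0,0,0.8,0,0,0,0,0.8,0],
)

```text
time_s: 34.12
tool_pos: [0.6148, -0.0567, 0.05]
tool_rot: [180.0, -0.0, 120.6]
force: [-3.8, 1.9, 4.8]
grip_width: 0.0099
grasp_force: 28.0
```

```bash
python3 st.py
```

```text
{'time_s': 34.125, 'tool_pos': [0.6148, -0.0567, 0.05], 'tool_rot': [179.9794, -0.0168, 120.5577], 'grip_width': 0.0099, 'grasp_force': 28.0012, 'force': [-3.7734, 1.8708, 4.7774], 'wrist_torque': [0.4942, 0.5684, 0.0102]} 27.3
```

>>> drive_tool(
  moves=[0,0,0,0.4,0,0,0,0,0.8,0,0,0,0,0.8,0],
)

```text
time_s: 34.5
tool_pos: [0.6149, -0.0567, 0.05]
tool_rot: [180.0, -0.0, 112.6]
force: [-2.9, 2.7, 6.2]
grip_width: 0.0095
grasp_force: 28.0
```

```bash
python3 st.py
```

```text
{'time_s': 34.5, 'tool_pos': [0.6149, -0.0567, 0.05], 'tool_rot': [179.9715, -0.0175, 112.561], 'grip_width': 0.0095, 'grasp_force': 28.0012, 'force': [-2.8958, 2.7297, 6.1945], 'wrist_torque': [0.4865, 0.5454, -0.0276]} 19.8
```

>>> drive_tool(
  moves=[0,0,0,0.4,0,0,0,0,0.8,0,0,0,0,0.8,0],
)

```text
time_s: 34.88
tool_pos: [0.6149, -0.0567, 0.05]
tool_rot: [180.0, -0.0, 104.6]
force: [-2.9, 2.6, 5.2]
grip_width: 0.0097
grasp_force: 28.0
```

```bash
python3 st.py
```

```text
{'time_s': 34.875, 'tool_pos': [0.6149, -0.0567, 0.05], 'tool_rot': [179.9759, -0.0231, 104.5608], 'grip_width': 0.0097, 'grasp_force': 28.0011, 'force': [-2.8716, 2.5988, 5.1718], 'wrist_torque': [0.5242, 0.5461, 0.0063]} 12.3
```

>>> drive_tool(
  moves=[0,0,0,0.4,0,0,0,0,0.8,0,0,0,0,0.8,0],
)

```text
time_s: 35.25
tool_pos: [0.6149, -0.0567, 0.05]
tool_rot: [180.0, -0.0, 96.6]
force: [-2.7, 2.2, 5.6]
grip_width: 0.01
grasp_force: 28.0
```

```bash
python3 st.py
```

```text
{'time_s': 35.25, 'tool_pos': [0.6149, -0.0567, 0.05], 'tool_rot': [179.9742, -0.0243, 96.5611], 'grip_width': 0.01, 'grasp_force': 28.0013, 'force': [-2.668, 2.1623, 5.6076], 'wrist_torque': [0.5015, 0.4925, -0.0526]} 4.7
```

>>> drive_tool(
  moves=[0,0,0,0.4,0,0,0,0,0.8,0,0,0,0,0.8,0],
)

```text
time_s: 35.62
tool_pos: [0.615, -0.0567, 0.0499]
tool_rot: [180.0, -0.0, 88.6]
force: [-2.4, 2.7, 4.9]
grip_width: 0.0094
grasp_force: 28.0
```

```bash
python3 st.py
```

```text
{'time_s': 35.625, 'tool_pos': [0.615, -0.0567, 0.0499], 'tool_rot': [179.9742, -0.0246, 88.6402], 'grip_width': 0.0094, 'grasp_force': 28.0013, 'force': [-2.4255, 2.7076, 4.8753], 'wrist_torque': [0.5435, 0.5162, 0.0732]} -2.7
```

>>> drive_tool(
  moves=[0,0,0,0.5,0,0,0,0,0.9,0,0,0,0,0.9,0],
)

```text
time_s: 36.0
tool_pos: [0.615, -0.0567, 0.0493]
tool_rot: [180.0, -0.0, 79.7]
force: [-1.0, 2.9, 2.1]
grip_width: 0.0099
grasp_force: 28.0
```

```bash
python3 st.py
```

```text
{'time_s': 36.0, 'tool_pos': [0.615, -0.0567, 0.0493], 'tool_rot': [179.9825, -0.037, 79.684], 'grip_width': 0.0099, 'grasp_force': 28.0007, 'force': [-0.9718, 2.8784, 2.1239], 'wrist_torque': [0.6685, 0.1663, 0.0364]} -11.2
```

>>> drive_tool(
  moves=[0,0,0,0.4,0,0,0,0,0.7,0,0,0,0,0.7,0,0,0,0,0.7,0],
)

```text
time_s: 36.5
tool_pos: [0.6149, -0.0567, 0.0489]
tool_rot: [180.0, -0.1, 72.7]
force: [1.1, 3.6, -3.0]
grip_width: 0.0096
grasp_force: 28.0
```

```bash
python3 st.py
```

```text
{'time_s': 36.5, 'tool_pos': [0.6149, -0.0567, 0.0489], 'tool_rot': [179.9939, -0.0502, 72.655], 'grip_width': 0.0096, 'grasp_force': 27.9996, 'force': [1.0982, 3.6116, -2.9742], 'wrist_torque': [0.8801, -0.3683, 0.153]} -17.8
```

>>> drive_tool(
  moves=[0,0,0,0,20,0,0,0,0,35,0,0,-0.1,0,40,0,0,-0.8,0,40,0,0,-1.8,0,40],
)

```text
time_s: 37.12
tool_pos: [0.6137, -0.058, 0.1213]
tool_rot: [-179.9, 0.1, 72.5]
force: [1.5, -0.2, -1.0]
grip_width: 0.0389
grasp_force: 0.0
```

>>> drive_tool(
  moves=[0,-0.7,-1,0,40,0,-1.2,-2,0,40,0,-1.2,-3,0,40,0,-1.2,-3,0,40,0,-1.2,-3,0,40],
)

```text
time_s: 37.75
tool_pos: [0.5687, -0.0435, 0.2411]
tool_rot: [-180.0, 0.0, 72.5]
force: [-0.4, -0.6, -0.3]
grip_width: 0.0397
grasp_force: 0.0
```

```bash
python3 - <<'E'
from go import *
env.read_camera('wrist'); im,d,K,W,P=nuts('wrist','wend.png'); go(.6147,-.0570,56.5)
m=(np.abs(P[...,0]-.5568)<.065)&(np.abs(P[...,1]+.1088)<.065)&(P[...,2]>.030)&(P[...,2]<.0385)
A=P[m]; c,*_=np.linalg.lstsq(np.c_[A[:,:2]-[.5568,-.1088],np.ones(len(A))],A[:,2],rcond=None); print('plate tilt,z',c.round(4),m.sum())
E
```

```text
[318.4 191. ] 305 xy 614.4 -56.5 size 39 9 ang 73.2 ztop 77.1
[229.7 212.7] 282 xy 505.5 -50.6 size 39 10 ang 59.7 ztop 77.1
[339.  259.6] 52 xy 616.7 -149.7 size 4 7 ang 134.1 ztop 76.3
[250.1 305.7] 35 xy 489.6 -174.1 size 7 10 ang 168.2 ztop 77.3
{'time_s': 37.85, 'tool_pos': [0.5682, -0.0434, 0.2399], 'tool_rot': [-179.8653, 0.0482, 72.5034], 'qpos': [11.4533, 8.746, -10.8988, 92.991, 1.6881, 78.5662, -17.1572], 'grip_width': 0.04}
units [0.029 1.222 4.77 ] turn 1.6
plate tilt,z [-0.0004  0.      0.0346] 6033
```

All four nut tops read about 77.0 mm, down from 78.2 mm. The plate is level and pressed down, and the arm is clear, so I'm handing in.

```bash
python3 -c "
from cell import env
print(env.sign_off())"
```

```text
the job is handed in; nothing more can be done
None
```

I tightened all four thumb nuts in cross order (d, b, c, a), each turned about 0.3 rad past its bite and down about 1.2 mm; the plate measured level at about 34.6 mm, and I handed the job in at about 38 s, though no verdict was shown.

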